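# Offer up a cabinet door and hold its hinge knuckles in line

## Task

Lift the loose white door of the little medicine cabinet out of the book stand and offer it up to the open cabinet, upright and standing wide open about square to the cabinet's front, so that each of its two hinge knuckles sits in the gap between the cabinet's two knuckles and the holes line up, top and bottom, ready for me to drop in the hinge pins. Finish while holding it there: keep the door still in the gripper, carrying its whole weight in the air, neither resting on the cabinet's knuckles nor pressing against them. Do not bang into the cabinet, and leave the owl light, the aspirator, the teether and the pacifier case where they are.

Things in the scene. Friction and masses are not known exactly. Their poses are not given: they have to be found in the camera images.
- door_center (a point): centre of the loose door: white wooden panel 16 mm thick (its x), 190 wide (y), 200 high (z), about 0.25 to 0.5 kg; starts upright in the stand, to be gripped across its thickness at the top edge, 100 mm above this point. +x: outside face with green cross and beech knob (24 mm proud, at y = +81 mm, mid-height); -y: hinge edge; +z up. Hinge leaves lie on the inside face, knuckles beyond the edge
- knuckle_upper (a point): centre of the hole of the door's upper hinge knuckle, a brass tube 18 mm long, 13 mm outside, 7.5 mm hole, its hole along the door's z. It lies at x = -9, y = -105, z = +60 mm from door_center in the door's axes (axes as door_center)
- knuckle_lower (a point): the same for the door's lower knuckle, at x = -9, y = -105, z = -60 mm from door_center
- gap_upper (a point): on the cabinet's hinge line, where the centre of the door's upper knuckle belongs: the middle of the 23 mm high gap between the two brass knuckles (18 mm long, 13 outside, 7.5 hole, upright) of the cabinet's upper hinge; a door knuckle there has 2.5 mm of air above and below. Axes as cabinet
- gap_lower (a point): the same for the cabinet's lower hinge, 120 mm below gap_upper. To mesh, come in along the cabinet's -y, from its front, with heights already matched; 3.5 mm too far along -y the door's edge meets the cabinet's knuckles, 3.5 mm too far along -x the door's knuckles meet the cabinet's side
- cabinet: small open pine medicine cabinet, immovable, 200 mm wide (x), 100 deep (y), 245 high, pins in a saucer on top (to 260 mm). Origin: centre of underside. +y: out of its open front; +x: hinge side. Hinge line at x +110, y +51.5 mm, gaps 72 and 192 mm up. Door hung wide open: axes parallel to the cabinet's, panel standing out along +y, its centre at x +119, y +156.5, 132 mm up
- stand: low beech book stand, fixed, 105 x 170 mm. Origin on its underside. The door stands in a groove along its y at x = 0 (22 mm wide, floor 12 mm and cheeks 30 mm above the nightstand); a yellow board book, top 118 mm up, stands in another groove at x = -40 mm. Axes as the door's at the start
- owl: white ceramic owl night light with a yellow press button on its belly, 90 mm across, 134 mm high; origin at the centre of its underside; leave alone
- aspirator: blue plastic nasal aspirator bulb standing on its bulb, 54 mm across, 97 mm high; origin at the centre of its underside; leave alone
- teether: orange star-shaped hard silicone teether lying flat, 90 mm across, 12 mm thick; origin at the centre of its underside; leave alone
- pacifier_case: closed white round pacifier case, 68 mm across, 40 mm high; origin at the centre of its underside; leave alone
Not all that is in view belongs to the job. Leave any red look-alike of the stand alone.

How it is judged:
By the outcome, as a careful person would: the job done as asked, in the order asked, and still so for the second after the job is handed in, while the arm keeps its last pose, push and grip.
It also fails if it takes over 48 s, if anything falls off the work surface, if the arm or the gripper's body presses on something with over 40 N, if the wrist force passes 120 N, or if a joint passes its speed limit or range.

## Robot

A 7-joint arm with a two-finger parallel gripper is mounted at the origin on the work surface. World frame = base frame: x ahead of the robot, y to its left, z up, the work surface at z = 0. Lengths are in m, angles in rad, forces in N, time in s.
With the tool pointing down it reaches from about 0.425 to 0.925 m from the base axis. Payload 6.8 kg.
Tool frame: the origin (TCP) lies on the centre line of the jaws, within the pads' length; the fingertips stand 8 mm ahead of it and the grasp point (between the pads) lies 11 mm behind it (bot.tips_ahead is the distance from the TCP to the fingertips, in m); z points along the fingers, y is the line along which they close (so a half turn about z gives the same grasp; the last joint's range is limited). The gripper opens to 85 mm and grips with 20 to 120 N. Pads are 22 mm wide; open, the fingers measure 114 mm over their backs; the gripper's body (76 mm by 85 mm) begins 54 mm behind the grasp point. The pads swing forward as they close: fully open they stand 13 mm farther back than shut.
Start: joints at [1.186, 0.477, 0.022, 1.555, -0.011, 1.109, -0.083], TCP at [0.184, -0.649, 0.239] pointing down, gripper open.
Joint ranges: [-2.96, 2.96], [-0.34, 2.1], [-1.41, 1.46], [0.24, 2.44], [-1.37, 4.51], [0.17, 1.92], [-2.96, 2.96]. Speed limits (rad/s): [2.39, 2.39, 3.14, 3.14, 3.14, 3.14, 3.14].

## Interface

Orientations are given as a unit quaternion [w, x, y, z].
In Python, from station import bot gives the robot as it stands.
- The arm moves only by the tool send_rows, never from a script. Its argument "deltas" is text: rows parted by semicolons, each of 4 numbers parted by spaces: the shift along the tool's x, y, z in m, then the turn about the tool's z in degrees. In form: x y z spin; .... A call has 1 to 5 rows; each row is the pose to reach, as a shift and turn from the pose commanded when the call began, along the tool's axes at that moment; what a row does not reach only later rows make up. A row lasts 1/10 s, in which the tool goes at most 50 mm and 8.59 degrees, less where a joint would pass 70% of its speed; a pose out of reach is approached as far as the arm can. A call with a gripper value outside its range is refused whole. "claw" is the opening, from 0 (shut) to 1 (fully open), set as the call begins (left out, the last holds). The fingers move at their own pace and stop on an object; "force" is the grip in N (left out, the last holds). Time passes only in rows, so rows that repeat a pose let the fingers close. It gives the time, the measured TCP pose, the force, the opening and the grip force at its end, in the units of the state.
- bot.get_obs(): the state, without advancing time (a new reading comes with each control period).
- bot.read_camera(name): name is "scene" or "top" or "wrist"; returns a dict with "img" (384x512x3 uint8, red, green, blue), "depth" (384x512 float32, m along the optical axis (not along the pixel's ray), 0 where there is no reading), "fx", "fy", "cx", "cy" (pixels), "camera_from_world" (4x4, takes a point from world to camera coordinates). Camera axes: x right, y up, looking along -z (the intrinsics and any distortion apply to the point x, -y, -z); pixel columns grow to the right and rows downward; lengths in m; the calibration is good to about 2 mm. A picture is of the moment at which its call begins.
- bot.hand_in(): hands the job in; it is judged then, once.
Trained networks look in a picture, given as the dict that the camera call returned (one of the last four; its "shot" number tells which), for a name from the list of things; names that differ only in an ending like _2 or _b are one class to them, and where a whole thing is asked for, a point or a joint stands for the part that bears it (a point fixed in the world has none). Each returns a list of dicts, best first, with "confidence" (0 to 1); they miss things now and then, are a little off and sometimes report something else, mostly with a low value. They report only what shows in the picture. A call takes as long as a camera call. They do not tell look-alikes from the thing itself.
- bot.masks_of(picture, query): "mask" (384x512 bool, what is visible of it).
- bot.landmark_of(picture, query): "xyz" ([x, y, z] in m, in world coordinates, good to about 4 mm: a listed point, or the origin of a listed thing).
The state is a dict: "t": time; "q": joint angles; "joint_vel": joint speeds; "joint_torque": joint torques, N m; "eef_pos": TCP position; "tool_rot": TCP orientation; "contact_force": force on the tool from outside, world axes, zero at the start; "torque": the same for the moment, N m; "gripper_width": opening from 0.0 (shut) to 1.0 (fully open); "grasp_force": force on a finger pad.
Only numpy, scipy, OpenCV 4.12 (cv2) and the standard library are available. Lean on these libraries where they do the work, as an engineer would, in place of code of your own. Each camera call takes 0.05 s, during which the arm holds its last target. There are 200 camera calls.

## Working session

There is one attempt and no reset: what is moved stays moved. The work goes in short steps, Python scripts to look and compute and a tool call to move; the robot and the scene stay as the last step left them, time stands still between calls to the robot, and variables do not carry over. Pictures are saved under pics/ and viewed, at most 10 in all, crops included, and the job is handed in when it is done.

Besides the shell and the picture viewer there is one more tool, called after "Call:" by a JSON object that holds its "name" and its "arguments", one argument or row to a line. send_rows: Moves the arm, as the interface text tells. Its arguments: {"type":"object","properties":{"deltas":{"type":"string"},"claw":{"type":"number"},"force":{"type":"number"}},"required":["deltas"]}

```bash
mkdir -p pics; ls; cat > h.py <<'E'
import numpy as np, cv2
from station import bot
def save(p,n,crop=None,s=1):
    im=p["img"][:,:,::-1]
    if crop: x0,y0,x1,y1=crop; im=im[y0:y1,x0:x1]
    cv2.imwrite(f"pics/{n}.png",cv2.resize(im,None,fx=s,fy=s,interpolation=cv2.INTER_CUBIC))
def cloud(p):
    d=p["depth"]; v,u=np.mgrid[:d.shape[0],:d.shape[1]]
    P=np.stack([(u-p["cx"])/p["fx"]*d,-(v-p["cy"])/p["fy"]*d,-d,np.ones_like(d)],-1)
    return (P@np.linalg.inv(p["camera_from_world"]).T)[...,:3]
def pix(p,X):
    c=p["camera_from_world"]@np.r_[X,1]
    return np.array([p["cx"]+p["fx"]*c[0]/-c[2],p["cy"]+p["fy"]*c[1]/c[2]])
E
python3 - <<'E'
from h import *
o=bot.get_obs(); print({k:np.round(v,3) for k,v in o.items()})
a={n:bot.read_camera(n) for n in("scene","top")}
cv2.imwrite("pics/a.png",cv2.resize(np.vstack([p["img"] for p in a.values()])[:,:,::-1],(400*1,600)))
save(a["scene"],"scene",s=1.5);save(a["top"],"top",s=1.5)
for n,p in a.items():
  print(n,p["fx"],p["cx"],p["cy"],[k for k in p], np.linalg.inv(p["camera_from_world"])[:3,3])
  for q in "door_center knuckle_upper knuckle_lower gap_upper gap_lower cabinet stand owl aspirator teether pacifier_case".split():
    for r in bot.landmark_of(p,q)[:3]: print(q,round(r["confidence"],2),np.round(r["xyz"],4),pix(p,r["xyz"]).round())
E
```

```text
pics
{'t': np.float64(0.0), 'q': array([ 1.186,  0.478,  0.022,  1.556, -0.012,  1.109, -0.083]), 'joint_vel': array([ 0.003,  0.   ,  0.   , -0.   , -0.   , -0.002, -0.   ]), 'joint_torque': array([ 0.0000e+00, -5.9646e+01,  1.6080e+00, -2.8119e+01,  1.2000e-02,
        9.0000e-03,  0.0000e+00]), 'eef_pos': array([ 0.184, -0.649,  0.238]), 'tool_rot': array([-0.001,  0.99 ,  0.138, -0.   ]), 'contact_force': array([-0.064, -0.737,  0.138]), 'torque': array([0.023, 0.005, 0.027]), 'grasp_force': np.float64(0.0), 'gripper_width': np.float64(0.997)}
scene 411.0660136319922 252.5573209632088 189.50724392965284 ['img', 'depth', 'fx', 'fy', 'cx', 'cy', 'camera_from_world', 'shot'] [1.37592458 0.22265448 0.85480528]
door_center 0.65 [0.488  0.3283 0.1134] [358. 200.]
knuckle_upper 0.9 [0.4853 0.2151 0.1731] [319. 177.]
knuckle_lower 0.94 [0.4859 0.215  0.0533] [315. 210.]
knuckle_lower 0.24 [ 0.6598  0.3845 -0.0034] [371. 280.]
gap_upper 0.59 [ 0.6378 -0.1559  0.1935] [167. 186.]
gap_upper 0.37 [7.495e-01 1.683e-01 6.000e-04] [283. 292.]
cabinet 0.36 [0.485  0.2159 0.1779] [320. 175.]
stan
[... 469 characters left out ...]
door_center 0.63 [0.4891 0.3191 0.1142] [157. 203.]
knuckle_upper 0.85 [0.48   0.2134 0.1717] [188. 203.]
gap_upper 0.55 [ 0.6376 -0.1597  0.1973] [309. 152.]
gap_lower 0.64 [ 0.6374 -0.1538  0.0714] [301. 161.]
cabinet 0.95 [ 0.5215 -0.182   0.0015] [307. 198.]
stand 0.96 [ 0.2971  0.3286 -0.0028] [159. 263.]
stand 0.78 [ 0.4931  0.3232 -0.0006] [163. 206.]
stand 0.39 [0.3919 0.0641 0.0019] [237. 235.]
owl 0.84 [ 0.7219 -0.3672  0.0035] [357. 143.]
owl 0.34 [0.7504 0.1675 0.0024] [209. 135.]
aspirator 0.54 [0.3943 0.0596 0.0023] [238. 234.]
teether 0.66 [0.7477 0.166  0.0013] [209. 136.]
teether 0.48 [ 0.7214 -0.3664  0.0022] [357. 143.]
pacifier_case 0.56 [0.6572 0.3833 0.0017] [148. 160.]
```

View pics/scene.png

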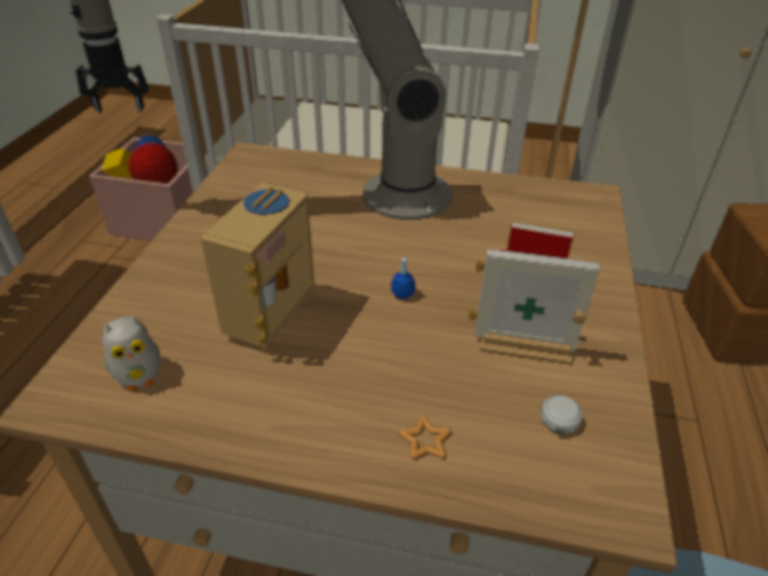

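View pics/top.png

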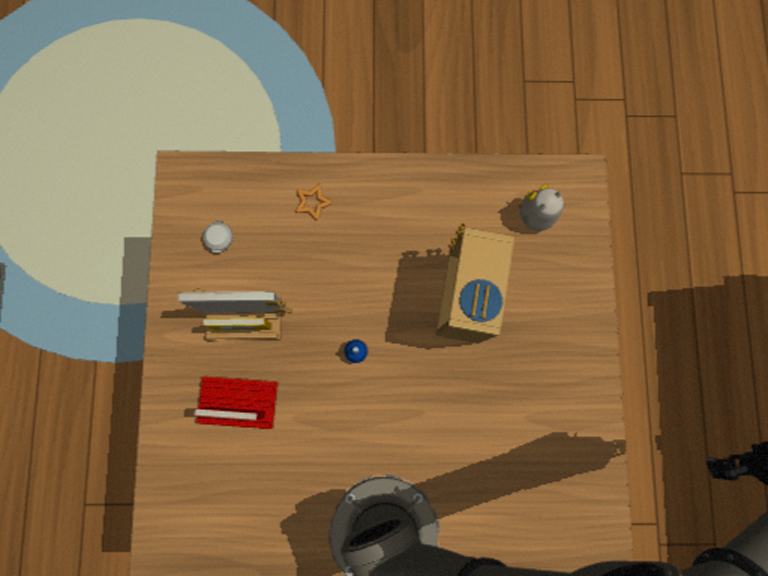

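The scene view shows the white door with the green cross in the beech stand at about (357,205) native. A red look-alike stand with a white slab sits behind it at (360,162), and the cabinet is at (172,175) with its front and knuckles facing world +y. What could be mistaken for the door: the slab in the red stand (top view 155,275), the board book (157,215) and the real door (155,200). The green cross decides for the last one. Next I'll fit the planes and check a crop.

```bash
python3 - <<'E'
from h import *
def line(P,ax):  # fit line in xy: other = a+b*(ax)
    o=1-ax; A=P
    for _ in range(6):
        b,a=np.polyfit(A[:,ax],A[:,o],1); r=P[:,o]-a-b*P[:,ax]; A=P[abs(r)<0.004] if _>1 else P[abs(r)<0.01]
    return b,a,len(A)
for n in("scene","top"):
    p=bot.read_camera(n); C=cloud(p).reshape(-1,3)
    C=C[p["depth"].ravel()>0]
    def box(x0,x1,y0,y1,z0,z1): return C[(C[:,0]>x0)&(C[:,0]<x1)&(C[:,1]>y0)&(C[:,1]<y1)&(C[:,2]>z0)&(C[:,2]<z1)]
    print(n,"table z",np.median(box(.6,.8,-.1,.1,-.03,.03)[:,2]))
    D=box(.47,.53,.2,.45,.05,.2); 
    if n=="scene":
        f=D[(D[:,1]<.38)&(D[:,1]>.235)]; b,a,m=line(f,1); print("door face x=a+b*y",b,a,m,"yawdeg",np.degrees(np.arctan(-b)),"x at .32",a+b*.32)
        c=box(.55,.66,-.35,-.1,.03,.235); b,a,m=line(c[c[:,1]<-.17],1); print("cab +x side",b,a,m,np.degrees(np.arctan(-b)))
        save(p,"crop1",(300,140,420,250),5)
    T=box(.45,.53,.18,.47,.2,.225); print("door top",len(T),T.mean(0),np.percentile(T,[1,99],0).round(4).tolist() )
    T=box(.4,.7,-.4,0,.235,.252)
    (c,s,ang)=cv2.minAreaRect((T[:,:2]*1000).astype(np.float32)); print("cab top",len(T),c,s,ang,np.median(T[:,2]))
    T=box(.45,.53,.18,.47,.203,.22); print("door top rect",cv2.minAreaRect((T[:,:2]*1000).astype(np.float32)),np.median(T[:,2]))
    S=np.argwhere(True)
w=bot.read_camera("wrist"); o=bot.get_obs()
M=np.linalg.inv(w["camera_from_world"]); print("wrist fx",w["fx"],w["cx"],w["cy"]); print(M.round(3), o["eef_pos"])
E
```

```text
scene table z 0.00033753842493988717
door face x=a+b*y -0.022100401346627264 0.507061636098686 2256 yawdeg 1.266053624310713 x at .32 0.49998950766776534
cab +x side 0.1864266699501808 0.6565519872814152 1449 -10.560235050352862
door top 570 [0.49731954 0.32074832 0.20893736] [[0.4837, 0.2267, 0.2004], [0.5051, 0.4116, 0.2145]]
cab top 1707 (521.263427734375, -185.46502685546875) (103.81733703613281, 204.23973083496094) 79.71694946289062 0.2455825774110023
door top rect ((493.6205139160156, 319.18365478515625), (23.670616149902344, 189.20643615722656), 0.5456830859184265) 0.21074513132351524
top table z 0.0005622858423121047
door top 414 [0.49191661 0.31595734 0.21180414] [[0.4833, 0.2258, 0.2016], [0.5028, 0.4129, 0.2178]]
cab top 2065 (520.1713256835938, -185.5612030029297) (100.89715576171875, 200.49916076660156) 79.50115203857422 0.24601951661833676
door top rect ((493.0255432128906, 319.234130859375), (19.215158462524414, 189.7495574951172), 0.5943588018417358) 0.21224256458733803
wrist fx 322.50459705438874 259.1583277609356 192.63359959781758
[[ 0.274  0.921  0.278  0.255]
 [-0.962  0.262  0.079 -0.63 ]
 [-0.001 -0.289  0.957  0.374]
 [ 0.     0.     0.     1.   ]] [ 0.18448308 -0.64930386  0.23929728]
```

View pics/crop1.png

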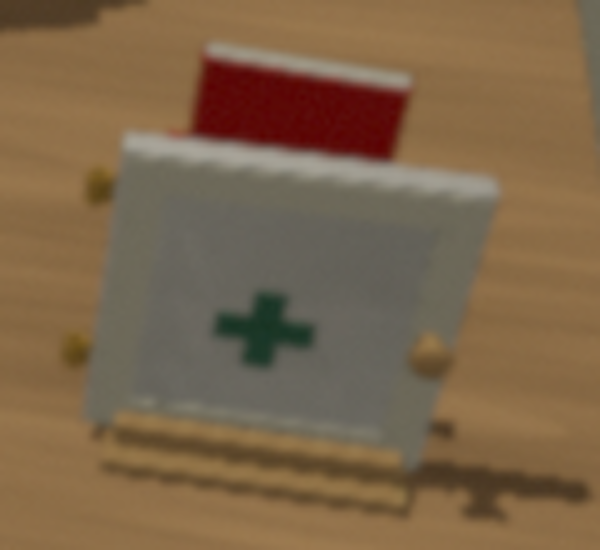

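The crop confirms it: green cross, knob on the right and two brass knuckles on the left edge. The slab in the red stand behind is only a look-alike. Next I'll go over the cabinet to a spot where the wrist camera can see its hinges.

```bash
cat >> h.py <<'E'
from scipy.spatial.transform import Rotation as R
def delta(target,yaw,pos=None):
    o=bot.get_obs(); w,x,y,z=o["tool_rot"]; T=R.from_quat([x,y,z,w]).as_matrix()
    cur=np.degrees(np.arctan2(T[1,0],T[0,0])); p=o["eef_pos"] if pos is None else np.array(pos)
    print("t %.2f pos"%o["t"],o["eef_pos"].round(4),"yaw %.2f"%cur,"tool z",T[:,2].round(4),"F",o["contact_force"].round(2),"q",o["q"].round(2))
    print("delta m",(T.T@(np.array(target)-p)).round(4),"spin",round(-(yaw-cur),2))
E
python3 -c "
from h import *
delta([.314,-.479,.39],16)
delta([.60,-.10,.36],80)"
```

```text
t 1.35 pos [ 0.1845 -0.6493  0.2393] yaw 15.86 tool z [ 0.  0. -1.] F [ 0.21 -0.66 -0.63] q [ 1.19  0.48  0.02  1.56 -0.01  1.11 -0.08]
delta m [ 0.1711 -0.1284 -0.1507] spin -0.14
t 1.35 pos [ 0.1845 -0.6493  0.2393] yaw 15.86 tool z [ 0.  0. -1.] F [ 0.21 -0.66 -0.63] q [ 1.19  0.48  0.02  1.56 -0.01  1.11 -0.08]
delta m [ 0.5498 -0.4148 -0.1207] spin -64.14
```

Call:
{"name": "send_rows", "arguments": {
  "deltas": "0.03 -0.02 -0.045 -5; 0.06 -0.045 -0.08 -12; 0.095 -0.07 -0.11 -20; 0.13 -0.1 -0.135 -28; 0.17 -0.13 -0.15 -36"
}}

```text
t: 1.85
eef_pos: [0.3037, -0.4897, 0.3862]
tool_rot: [0.002, 0.898, 0.439, -0.0]
contact_force: [0.2, -0.3, -0.3]
gripper_width: 1.002
grasp_force: 0.0
```

```bash
python3 -c "
from h import *
delta([.60,-.10,.34],80)"
```

```text
t 1.85 pos [ 0.3037 -0.4897  0.3862] yaw 52.11 tool z [ 0.0014 -0.0028 -1.    ] F [ 0.2  -0.29 -0.27] q [ 1.04  0.22 -0.16  1.59  0.04  1.33  0.21]
delta m [ 0.4896 -0.0056  0.0455] spin -27.89
```

Call:
{"name": "send_rows", "arguments": {
  "deltas": "0.05 0 0 -5; 0.1 -0.001 0 -10; 0.15 -0.002 0 -16; 0.2 -0.003 0 -22; 0.24 -0.003 0 -28"
}}

```text
t: 2.35
eef_pos: [0.4506, -0.2967, 0.3842]
tool_rot: [0.0, 0.765, 0.644, 0.0]
contact_force: [0.9, -0.5, 0.6]
gripper_width: 1.001
grasp_force: 0.0
```

```bash
python3 -c "
from h import *
delta([.60,-.10,.34],80,[.3125+.24*.6157,-.478+.24*.788,.389])"
```

```text
t 2.35 pos [ 0.4506 -0.2967  0.3842] yaw 80.24 tool z [ 1.e-03 -1.e-04 -1.e+00] F [ 0.94 -0.55  0.64] q [ 0.79  0.17 -0.38  1.66  0.06  1.32  0.24]
delta m [0.2098 0.1056 0.0491] spin 0.24
```

Call:
{"name": "send_rows", "arguments": {
  "deltas": "0.045 0.022 0 0; 0.09 0.044 0 0; 0.135 0.067 0.005 0; 0.175 0.09 0.015 0; 0.21 0.106 0.03 0"
}}

```text
t: 2.85
eef_pos: [0.5922, -0.1091, 0.3543]
tool_rot: [0.001, 0.766, 0.642, 0.001]
contact_force: [0.5, -1.3, -0.4]
gripper_width: 0.999
grasp_force: 0.0
```

Call:
{"name": "send_rows", "arguments": {
  "deltas": "0 0 0.01 0; 0 0 0.02 0; 0 0 0.02 0"
}}

```text
t: 3.15
eef_pos: [0.5891, -0.1133, 0.3321]
tool_rot: [-0.001, 0.767, 0.641, -0.001]
contact_force: [0.8, -0.0, 0.5]
gripper_width: 0.997
grasp_force: 0.0
```

```bash
python3 - <<'E'
from h import *
p=bot.read_camera("wrist"); delta([.60,-.10,.34],80)
save(p,"w1",None,1.5)
for q in ["gap_upper","gap_lower","cabinet"]:
    for r in bot.landmark_of(p,q)[:2]: print(q,round(r["confidence"],2),np.round(r["xyz"],4),pix(p,r["xyz"]).round())
C=cloud(p).reshape(-1,3); C=C[p["depth"].ravel()>0]
T=C[(abs(C[:,2]-.245)<.006)&(C[:,1]<-.1)]; print("top",len(T),np.median(T[:,2]),cv2.minAreaRect((T[:,:2]*1000).astype(np.float32)) if len(T) else 0)
print("gap pred pix",pix(p,[.6382,-.1547,.192]),pix(p,[.6382,-.1547,.072]))
E
```

```text
t 3.20 pos [ 0.5894 -0.1136  0.3332] yaw 79.71 tool z [-1.5e-03 -8.0e-04 -1.0e+00] F [ 0.19  0.   -0.05] q [ 0.47  0.32 -0.5   1.6   0.16  1.26 -0.23]
delta m [ 0.0152  0.008  -0.0068] spin -0.29
gap_upper 0.66 [ 0.6347 -0.156   0.1914] [317. 217.]
gap_lower 0.79 [ 0.6372 -0.1573  0.0744] [304. 184.]
cabinet 0.63 [ 0.5174 -0.1859 -0.0009] [222. 202.]
top 20264 0.24456993286111317 ((519.4137573242188, -186.51025390625), (101.44519805908203, 200.07687377929688), 79.55670928955078)
gap pred pix [320.97327062 215.5485613 ] [303.82930804 181.59131452]
```

View pics/w1.png

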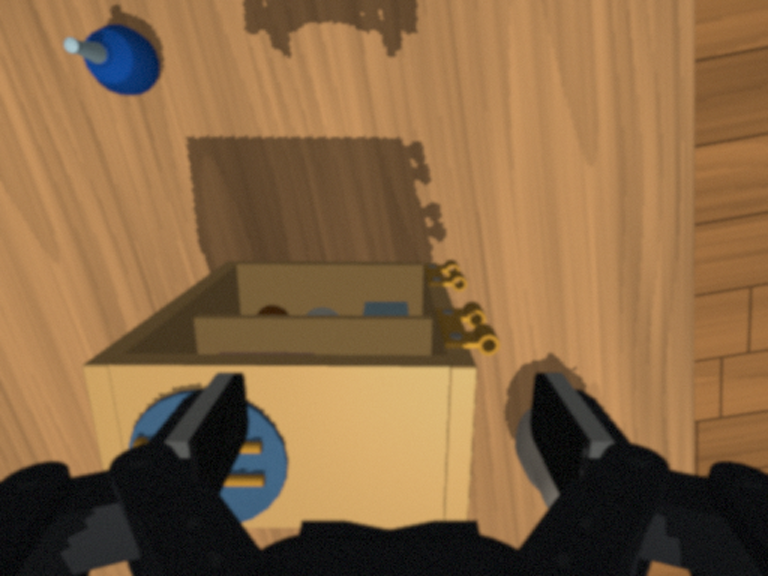

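The wrist view shows the cabinet's front edge, its four brass knuckles at about (487,344), (471,318), (455,282) and (448,268) in the 1.5x picture, the saucer on top and the aspirator at upper left. The cabinet rectangle agrees with the top camera to about 1 mm, with yaw -10.4°. Now I'll go to the door.

Call:
{"name": "send_rows", "arguments": {
  "deltas": "0.045 -0.019 0 -2; 0.09 -0.038 0 -4; 0.135 -0.057 0 -6; 0.18 -0.076 0 -8; 0.22 -0.093 0 -11"
}}

```text
t: 3.85
eef_pos: [0.537, 0.1231, 0.335]
tool_rot: [0.001, 0.701, 0.713, 0.001]
contact_force: [1.0, -0.2, 0.7]
gripper_width: 1.001
grasp_force: 0.0
```

```bash
python3 -c "
from h import *
delta([.492,.319,.335],91)"
```

```text
t 3.85 pos [0.537  0.1231 0.335 ] yaw 90.93 tool z [ 2.2e-03  1.0e-04 -1.0e+00] F [ 0.99 -0.2   0.67] q [ 0.2   0.26 -0.65  1.7   0.16  1.24 -0.47]
delta m [ 1.966e-01 -4.180e-02 -1.000e-04] spin -0.07
```

Call:
{"name": "send_rows", "arguments": {
  "deltas": "0.045 -0.01 0 0; 0.09 -0.02 0 0; 0.135 -0.03 0 0; 0.175 -0.04 0 0; 0.19 -0.045 0 0"
}}

```text
t: 4.35
eef_pos: [0.4877, 0.315, 0.335]
tool_rot: [-0.001, 0.7, 0.714, 0.001]
contact_force: [-0.2, -0.4, 0.6]
gripper_width: 1.002
grasp_force: 0.0
```

Call:
{"name": "send_rows", "arguments": {
  "deltas": "0 0 0 0; 0 0 0 0"
}}

```text
t: 4.55
eef_pos: [0.4905, 0.3095, 0.3341]
tool_rot: [0.001, 0.702, 0.712, 0.0]
contact_force: [0.6, -0.4, 0.1]
gripper_width: 0.999
grasp_force: 0.0
```

```bash
python3 - <<'E'
from h import *
p=bot.read_camera("wrist"); delta([.492,.319,.335],91)
save(p,"w2",None,1.5)
for q in ["knuckle_upper","knuckle_lower","door_center","stand"]:
    for r in bot.landmark_of(p,q)[:2]: print(q,round(r["confidence"],2),np.round(r["xyz"],4),pix(p,r["xyz"]).round())
C=cloud(p).reshape(-1,3); C=C[p["depth"].ravel()>0]
for tol in(.003,.006):
  T=C[(abs(C[:,2]-.212)<tol)&(abs(C[:,0]-.492)<.04)&(abs(C[:,1]-.319)<.12)]; print("top",len(T),np.median(T[:,2]),cv2.minAreaRect((T[:,:2]*1000).astype(np.float32)),np.percentile(T,[.5,99.5],0).round(4))
E
```

```text
t 4.60 pos [0.4908 0.3088 0.334 ] yaw 90.71 tool z [ 9.e-04 -9.e-04 -1.e+00] F [ 0.13 -0.25 -0.28] q [-0.1   0.33 -0.73  1.63  0.23  1.27 -0.85]
delta m [ 0.0102  0.0013 -0.001 ] spin -0.29
knuckle_upper 0.87 [0.4807 0.2133 0.1714] [248. 266.]
knuckle_lower 0.89 [0.4785 0.2183 0.0521] [250. 219.]
door_center 0.29 [3.876e-01 6.800e-02 1.000e-04] [195. 291.]
stand 0.95 [0.296  0.3253 0.0005] [124. 135.]
stand 0.93 [ 0.4884  0.3227 -0.0006] [258. 138.]
top 4531 0.2114354433394412 ((491.5575866699219, 318.9458312988281), (17.967411041259766, 189.17355346679688), 0.8706309795379639) [[0.4815 0.2257 0.2091]
 [0.5001 0.4126 0.2133]]
top 4949 0.21135012742428205 ((491.5842590332031, 318.9468688964844), (18.03372573852539, 189.1700439453125), 0.91084223985672) [[0.4814 0.2259 0.2075]
 [0.5011 0.4126 0.2133]]
```

View pics/w2.png

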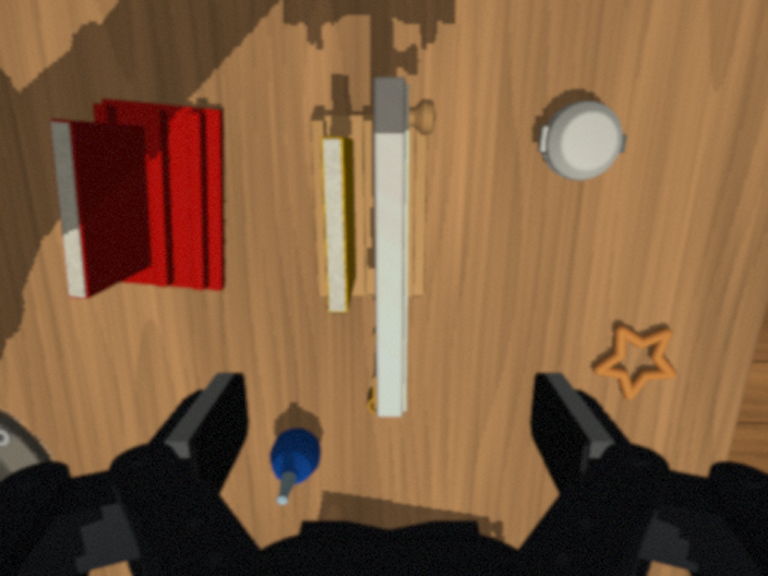

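The wrist view shows the door's top edge from (390,78) to (392,415) in the 1.5x picture, centred between the fingers. The knob is at (424,116), the upper knuckle at (373,395), the book beside it at (335,225), and the red look-alike stays far left. I'll descend onto the top edge.

Call:
{"name": "send_rows", "arguments": {
  "deltas": "0.01 0.001 0.03 0; 0.01 0.001 0.065 0; 0.01 0.001 0.1 0; 0.01 0.001 0.13 0; 0.01 0.001 0.148 0",
  "claw": 0.6
}}

```text
t: 5.3
eef_pos: [0.4902, 0.3188, 0.1832]
tool_rot: [-0.0, 0.702, 0.712, -0.002]
contact_force: [0.9, -0.0, 1.0]
gripper_width: 0.599
grasp_force: 0.0
```

Call:
{"name": "send_rows", "arguments": {
  "deltas": "0 0 0 0; 0 0 0 0"
}}

```text
t: 5.5
eef_pos: [0.491, 0.3204, 0.1863]
tool_rot: [-0.0, 0.702, 0.712, 0.0]
contact_force: [0.9, 1.0, 0.6]
gripper_width: 0.602
grasp_force: 0.0
```

```bash
python3 -c "
from h import *
delta([.4915,.319,.186],91)"
```

```text
t 5.50 pos [0.491  0.3204 0.1863] yaw 90.81 tool z [ 1.e-04  2.e-04 -1.e+00] F [0.92 1.04 0.57] q [-0.16  0.47 -0.68  1.79  0.35  1.   -0.97]
delta m [-0.0014  0.0005  0.0003] spin -0.19
```

Call:
{"name": "send_rows", "arguments": {
  "deltas": "0 0.0005 0 0; 0 0.0005 0 0; 0 0.0005 0 0; 0 0.0005 0 0; 0 0.0005 0 0",
  "claw": 0,
  "force": 70
}}

```text
t: 6.0
eef_pos: [0.4918, 0.3212, 0.1872]
tool_rot: [0.0, 0.702, 0.712, 0.001]
contact_force: [-0.2, -0.9, 6.4]
gripper_width: 0.177
grasp_force: 69.6
```

Call:
{"name": "send_rows", "arguments": {
  "deltas": "0 0.0005 0 0; 0 0.0005 0 0; 0 0.0005 0 0; 0 0.0005 0 0"
}}

```text
t: 6.4
eef_pos: [0.4921, 0.3212, 0.1871]
tool_rot: [0.0, 0.702, 0.712, 0.001]
contact_force: [-1.7, -0.9, 7.7]
gripper_width: 0.173
grasp_force: 69.7
```

```bash
python3 -c "
from h import *
delta([.4915,.319,.186],91);print(bot.get_obs()['gripper_width']*85,bot.get_obs()['torque'])"
```

```text
t 6.40 pos [0.4921 0.3212 0.1871] yaw 90.86 tool z [ 0.0018  0.001  -1.    ] F [-1.68 -0.94  7.66] q [-0.16  0.47 -0.68  1.79  0.35  1.   -0.97]
delta m [-0.0022 -0.0006  0.0011] spin -0.14
14.72964226531812 [-0.17197753  0.24433027  0.02732088]
```

Call:
{"name": "send_rows", "arguments": {
  "deltas": "0 0 -0.008 0; 0 0 -0.018 0; 0 0 -0.03 0; 0 0 -0.045 0; 0 0 -0.055 0"
}}

```text
t: 6.9
eef_pos: [0.4919, 0.3211, 0.2427]
tool_rot: [0.0, 0.702, 0.712, 0.001]
contact_force: [-0.3, 0.3, -4.5]
gripper_width: 0.178
grasp_force: 68.5
```

Call:
{"name": "send_rows", "arguments": {
  "deltas": "0 0 0 0; 0 0 0 0; 0 0 0 0; 0 0 0 0"
}}

```text
t: 7.3
eef_pos: [0.4912, 0.3203, 0.24]
tool_rot: [-0.0, 0.702, 0.712, -0.001]
contact_force: [0.3, -0.2, -4.0]
gripper_width: 0.178
grasp_force: 68.4
```

```bash
cat >> h.py <<'E'
def rectdoor(p,dz,cx,cy):
    C=cloud(p).reshape(-1,3); C=C[p["depth"].ravel()>0]
    return C
E
python3 - <<'E'
from h import *
delta([.666,-.0316,.2071],80.5); print(bot.get_obs()["torque"],bot.get_obs()["gripper_width"])
p=bot.read_camera("wrist"); s=bot.read_camera("scene"); t=bot.read_camera("top")
for n,c in(("w",p),("s",s),("t",t)):
    for q in ["knuckle_upper","knuckle_lower","door_center"]:
        for r in bot.landmark_of(c,q)[:1]: print(n,q,round(r["confidence"],2),np.round(r["xyz"],4))
C=cloud(s).reshape(-1,3); C=C[s["depth"].ravel()>0]
f=C[(abs(C[:,0]-.5)<.02)&(abs(C[:,1]-.319)<.07)&(C[:,2]>.09)&(C[:,2]<.22)]
A=np.c_[f[:,1]-.319,f[:,2]-.167,np.ones(len(f))]
c,*_=np.linalg.lstsq(A,f[:,0],rcond=None); print("face x: dy,dz,x0",c,len(f))
save(s,"s2",(290,120,420,250),5)
E
```

```text
t 7.30 pos [0.4912 0.3203 0.24  ] yaw 90.86 tool z [-1.1e-03 -8.0e-04 -1.0e+00] F [ 0.27 -0.17 -4.05] q [-0.14  0.42 -0.71  1.73  0.3   1.1  -0.93]
delta m [-0.3544  0.1695  0.033 ] spin 10.36
[ 0.0243071   0.01768408 -0.00021171] 0.1779381237189686
s knuckle_upper 0.86 [0.4864 0.216  0.2287]
s knuckle_lower 0.56 [0.4825 0.2107 0.1078]
s door_center 0.8 [0.4889 0.3264 0.1658]
t knuckle_upper 0.47 [0.4823 0.2137 0.2301]
face x: dy,dz,x0 [-0.01527     0.00503721  0.50014578] 2082
```

View pics/s2.png

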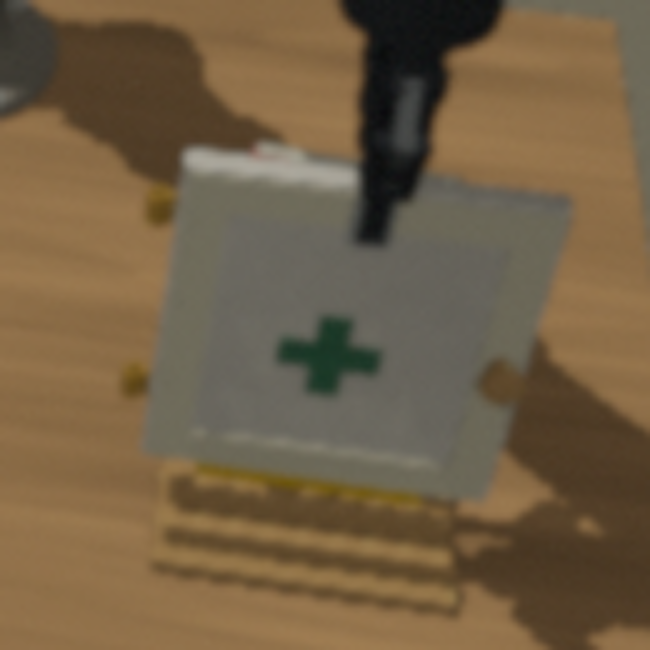

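The door is off the stand and hangs level, with tilt about 0.3° and weight about 4 N. Next is the carry to a spot about 90 mm in front of the hinges, at matching height.

Call:
{"name": "send_rows", "arguments": {
  "deltas": "-0.012 0.01 0 0; -0.035 0.026 0 1; -0.065 0.045 0 2; -0.095 0.065 0 4; -0.12 0.082 0 5"
}}

```text
t: 8.4
eef_pos: [0.5772, 0.1983, 0.2406]
tool_rot: [0.001, 0.733, 0.68, -0.0]
contact_force: [0.0, 0.3, -4.4]
gripper_width: 0.179
grasp_force: 68.5
```

Call:
{"name": "send_rows", "arguments": {
  "deltas": "-0.025 0.017 0 1; -0.05 0.034 0.003 2; -0.075 0.05 0.006 3; -0.095 0.065 0.01 4; -0.11 0.075 0.012 5"
}}

```text
t: 8.9
eef_pos: [0.6434, 0.0835, 0.228]
tool_rot: [0.0, 0.762, 0.647, -0.0]
contact_force: [-0.2, -0.5, -4.0]
gripper_width: 0.179
grasp_force: 68.5
```

```bash
python3 -c "
from h import *
delta([.6814,.0367,.2071],79.55)"
```

```text
t 8.90 pos [0.6434 0.0835 0.228 ] yaw 80.64 tool z [-4.e-04 -1.e-03 -1.e+00] F [-0.17 -0.54 -4.04] q [ 0.18  0.51 -0.58  1.6   0.3   1.12 -0.63]
delta m [-0.04    0.0451  0.021 ] spin 1.09
```

Call:
{"name": "send_rows", "arguments": {
  "deltas": "-0.01 0.011 0.005 0.3; -0.02 0.022 0.011 0.6; -0.03 0.034 0.016 0.9; -0.037 0.041 0.019 1.1; -0.04 0.045 0.021 1.1"
}}

```text
t: 9.4
eef_pos: [0.6807, 0.039, 0.207]
tool_rot: [-0.0, 0.768, 0.641, -0.0]
contact_force: [-0.7, -0.7, -3.2]
gripper_width: 0.174
grasp_force: 68.4
```

Call:
{"name": "send_rows", "arguments": {
  "deltas": "0 0 0 0; 0 0 0 0; 0 0 0 0"
}}

```text
t: 9.7
eef_pos: [0.68, 0.0412, 0.2082]
tool_rot: [-0.0, 0.767, 0.642, 0.0]
contact_force: [0.3, 1.3, -4.1]
gripper_width: 0.174
grasp_force: 68.4
```

```bash
python3 - <<'E'
from h import *
delta([.6814,.0367,.2071],79.55)
ps=[]
for i in range(6):
    p=bot.read_camera("top" if i%2 else "scene"); ps.append(bot.get_obs()["eef_pos"])
    if i>3: print(p["shot"])
    if i%2: t=p
    else: s=p
ps=np.array(ps); print(ps.mean(0).round(4),ps.std(0).round(4))
for n,c in(("s",s),("t",t)):
    for q in ["knuckle_upper","knuckle_lower","door_center","gap_upper","gap_lower"]:
        for r in bot.landmark_of(c,q)[:1]: print(n,q,round(r["confidence"],2),np.round(r["xyz"],4))
    C=cloud(c).reshape(-1,3); C=C[c["depth"].ravel()>0]
    T=C[(abs(C[:,2]-.245)<.006)&(C[:,1]<-.1)&(C[:,0]>.4)&(C[:,0]<.7)]; print("cab",len(T),np.median(T[:,2]),cv2.minAreaRect((T[:,:2]*1000).astype(np.float32)))
    T=C[(abs(C[:,2]-.232)<.006)&(abs(C[:,0]-.68)<.05)&(abs(C[:,1]-.037)<.11)]; print("door",len(T),np.median(T[:,2]),cv2.minAreaRect((T[:,:2]*1000).astype(np.float32)))
cv2.imwrite("pics/a.png",np.vstack([cv2.resize(x["img"][a:b,c0:d,::-1],(500,300),interpolation=cv2.INTER_CUBIC) for x,a,b,c0,d in((s,130,262,120,340),(t,100,232,190,410))]))
E
```

```text
t 9.70 pos [0.68   0.0412 0.2082] yaw 79.84 tool z [ 3.e-04  5.e-04 -1.e+00] F [ 0.27  1.25 -4.14] q [ 0.22  0.57 -0.55  1.54  0.32  1.12 -0.57]
delta m [-0.0042  0.0022  0.001 ] spin 0.29
15
16
[0.6802 0.0406 0.2081] [0.0001 0.0003 0.0001]
s knuckle_upper 0.62 [ 0.6541 -0.0602  0.196 ]
s knuckle_lower 0.83 [ 0.6541 -0.0626  0.0743]
s door_center 0.7 [0.6789 0.044  0.1332]
s gap_upper 0.8 [ 0.6363 -0.1584  0.1964]
s gap_lower 0.87 [ 0.641  -0.1555  0.0669]
cab 1522 0.24553660199673355 ((521.7378540039062, -185.5752716064453), (103.8110580444336, 203.32931518554688), 79.46968841552734)
door 448 0.2322311961934289 ((685.52001953125, 39.77988052368164), (187.95970153808594, 35.6236457824707), 84.47266387939453)
t door_center 0.89 [0.6789 0.0374 0.1311]
t gap_upper 0.86 [ 0.6356 -0.1586  0.1967]
t gap_lower 0.64 [ 0.6368 -0.1552  0.0719]
cab 1010 0.24538431910266323 ((536.25830078125, -188.32525634765625), (100.9220962524414, 167.23902893066406), 79.506103515625)
door 128 0.23271164689924306 ((692.6539916992188, 96.89447021484375), (71.2944564819336, 20.135921478271484), 80.2498550415039)
```

View pics/a.png

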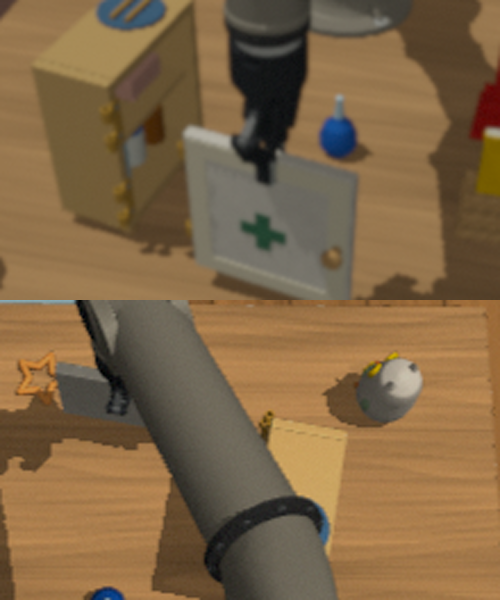

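The scene view (upper half) shows the door upright with its hinge edge facing the cabinet's knuckles at (105,110)–(125,215), and the upper door knuckle just visible at (185,145). In the top view (lower half) the arm hides much of the cabinet. Heights match: door top 232 mm, cabinet top 245 mm. I'll go to 30 mm short and re-measure.

Call:
{"name": "send_rows", "arguments": {
  "deltas": "-0.012 0 0 0.1; -0.028 0 0 0.2; -0.044 0.001 0.001 0.3; -0.057 0.001 0.001 0.3; -0.063 0.001 0.001 0.3"
}}

```text
t: 11.0
eef_pos: [0.6697, -0.0257, 0.2065]
tool_rot: [0.0, 0.77, 0.638, -0.001]
contact_force: [0.7, 0.2, -3.4]
gripper_width: 0.171
grasp_force: 68.5
```

Call:
{"name": "send_rows", "arguments": {
  "deltas": "0 0 0 0; 0 0 0 0; 0 0 0 0"
}}

```text
t: 11.3
eef_pos: [0.6701, -0.0207, 0.2069]
tool_rot: [-0.0, 0.769, 0.64, 0.0]
contact_force: [-0.0, -0.2, -3.8]
gripper_width: 0.176
grasp_force: 68.5
```

```bash
cat > m.py <<'E'
from h import *
from scipy.optimize import least_squares
yaw=np.radians(-10.45); ex=np.array([np.cos(yaw),np.sin(yaw)]); ey=np.array([-ex[1],ex[0]])
def meas(show=None):
    o=bot.get_obs(); P=[];S=[]
    for i in range(4): s=bot.read_camera("scene"); P.append(bot.get_obs()["eef_pos"]); S.append(cloud(s))
    tcp=np.mean(P,0); C=np.mean(S,0); ok=s["depth"]>0
    L=np.stack([(C[...,:2]-[.5216,-.1856])@ex,(C[...,:2]-[.5216,-.1856])@ey,C[...,2]],-1)*1000  # scene-cam cabinet frame, mm
    x,y,z=np.moveaxis(L,-1,0)
    m=ok&(abs(x-100)<5)&(abs(y)<38)&(z>30)&(z<235)
    A=np.c_[y[m],np.ones(m.sum())]; c=np.linalg.lstsq(A,x[m],rcond=None)[0]; print("side x = %.2f slope %.4f n %d"%(c[1],c[0],m.sum()))
    dy=(tcp[:2]-[.5216,-.1856])@ey*1000
    f=ok&(abs(x-127)<8)&(abs(y-dy)<80)&(z>45)&(z<215)&~((abs(y-dy)<25)&(z>185))
    A=np.c_[y[f]-156.5,z[f]-132,np.ones(f.sum())]; w=np.ones(f.sum(),bool)
    for _ in range(4): c2=np.linalg.lstsq(A[w],x[f][w],rcond=None)[0]; w=abs(A@c2-x[f])<2.5
    print("face x=%.2f (want side+27) yaw slope %.4f tilt %.4f n %d"%(c2[2],c2[0],c2[1],w.sum()))
    F=ok&(abs(x-127)<5)&(abs(y-dy)<110)
    e=[]
    for zz in range(60,215,5):
        r=F&(abs(z-zz)<2.5)&((abs(zz-132)>20)); 
        if r.sum()>10: e.append((zz,y[r].min(),y[r].max()))
    e=np.array(e); print("edges y lo %.1f hi %.1f  slope lo %.4f"%(np.median(e[:,1]),np.median(e[:,2]),np.polyfit(e[:,0],e[:,1],1)[0]))
    T=F&(z>215)&(z<240)&(abs(y-dy)>35); print("top z p98 %.1f"%np.percentile(z[ok&(x>105)&(x<130)&(abs(y-dy)<95)&(abs(y-dy)>40)&(z<240)],98))
    fr=ok&(abs(x-97)<5)&(abs(y)<60)&(z>40)&(z<60); 
    return s,tcp
E
python3 - <<'E'
from m import *
s,tcp=meas(); print(tcp.round(4)); delta([.6646,-.0514,.2071],79.5)
E
```

```text
side x = 98.69 slope 0.0018 n 1290
face x=125.40 (want side+27) yaw slope 0.0002 tilt 0.0020 n 2455
edges y lo 96.8 hi 281.9  slope lo -0.0030
top z p98 232.2
[ 0.6701 -0.0211  0.2068]
t 11.50 pos [ 0.6701 -0.0214  0.2068] yaw 79.51 tool z [ 1.e-04  2.e-04 -1.e+00] F [-0.84 -0.1  -4.76] q [ 0.31  0.56 -0.54  1.57  0.31  1.1  -0.49]
delta m [-0.0305  0.0001 -0.0003] spin 0.01
```

```bash
python3 - <<'E'
from m import *
s=bot.read_camera("scene"); C=cloud(s)
L=np.stack([(C[...,:2]-[.5216,-.1856])@ex,(C[...,:2]-[.5216,-.1856])@ey,C[...,2]],-1)*1000
x,y,z=np.moveaxis(L,-1,0)
for name,x0,lo,hi,zs in(("cab",98.7,-70,75,range(30,240,7)),("door",125.4,80,300,range(50,215,7))):
    E=[]
    for zz in zs:
        r=(abs(x-x0)<2.5)&(abs(z-zz)<3)&(y>lo)&(y<hi)
        if r.sum()>5: E.append((zz,y[r].min(),y[r].max(),r.sum()))
    E=np.array(E); print(name,np.round(E[:,1:3].mean(0),1)); print(E.round(0).astype(int).tolist())
save(s,"s4",(130,120,300,255),4.5)
o=bot.get_obs(); print(o["torque"])
E
```

```text
cab [-48.3  49.8]
[[30, -47, 49, 36], [37, -47, 32, 33], [44, -47, 52, 41], [51, -48, 53, 35], [58, -48, 52, 43], [65, -45, 51, 39], [72, -49, 50, 38], [79, -49, 54, 38], [86, -52, 53, 40], [93, -50, 53, 41], [100, -49, 54, 44], [107, -47, 51, 46], [114, -49, 50, 46], [121, -48, 50, 41], [128, -48, 49, 50], [135, -49, 50, 49], [142, -49, 47, 44], [149, -48, 50, 41], [156, -48, 35, 49], [163, -50, 34, 41], [170, -49, 52, 44], [177, -49, 53, 53], [184, -47, 53, 53], [191, -49, 53, 58], [198, -48, 52, 42], [205, -49, 54, 50], [212, -48, 53, 51], [219, -47, 53, 59], [226, -48, 51, 59], [233, -50, 50, 59]]
door [ 96.  281.4]
[[50, 98, 282, 81], [57, 99, 280, 109], [64, 93, 281, 91], [71, 95, 282, 86], [78, 97, 280, 81], [85, 97, 282, 101], [92, 97, 281, 90], [99, 95, 279, 95], [106, 96, 282, 73], [113, 97, 282, 86], [120, 94, 282, 100], [127, 98, 282, 96], [134, 96, 282, 104], [141, 94, 282, 113], [148, 95, 282, 111], [155, 96, 282, 117], [162, 96, 281, 114], [169, 98, 282, 112], [176, 96, 282, 122], [183, 97, 282, 109], [190, 93, 282, 121], [197, 98, 280, 100], [204, 96, 282, 83], [211, 93, 282, 87]]
[ 0.00803142 -0.02770169  0.02896604]
```

View pics/s4.png

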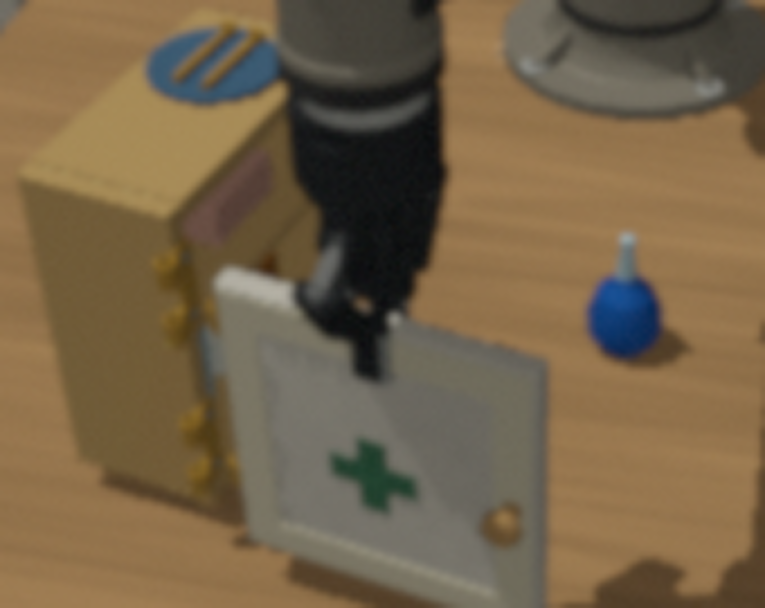

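The scene crop shows the door just clear of the cabinet, its hinge edge at (230,280)–(255,540) and the cabinet's knuckles at (168,268), (178,325), (195,425) and (203,470). The measurements put it about 31 mm from home with the sideways and height errors both around 0.3 mm. Now I'll slide it in slowly.

Call:
{"name": "send_rows", "arguments": {
  "deltas": "-0.004 0 0 0; -0.009 0 0 0; -0.014 0 0 0; -0.018 0 0 0; -0.021 0 0 0"
}}

```text
t: 12.05
eef_pos: [0.6661, -0.0437, 0.2067]
tool_rot: [0.0, 0.769, 0.639, -0.0]
contact_force: [-0.7, -1.1, -3.5]
gripper_width: 0.178
grasp_force: 68.5
```

Call:
{"name": "send_rows", "arguments": {
  "deltas": "-0.002 0 0 0; -0.005 0 0 0; -0.007 0 0 0; -0.009 0 0 0; -0.01 0 0 0"
}}

```text
t: 12.55
eef_pos: [0.6644, -0.0528, 0.2067]
tool_rot: [0.0, 0.769, 0.639, -0.0]
contact_force: [0.2, -1.0, -3.3]
gripper_width: 0.179
grasp_force: 68.5
```

Call:
{"name": "send_rows", "arguments": {
  "deltas": "0 0 0 0; 0 0 0 0; 0 0 0 0; 0 0 0 0; 0 0 0 0"
}}

```text
t: 13.05
eef_pos: [0.6644, -0.0525, 0.2068]
tool_rot: [0.0, 0.769, 0.639, -0.0]
contact_force: [0.2, 0.4, -4.0]
gripper_width: 0.178
grasp_force: 68.5
```

```bash
python3 - <<'E'
from m import *
s,tcp=meas(); print(tcp.round(4)); delta([.6646,-.0514,.2071],79.5)
print(bot.get_obs()["torque"])
for i in range(2):
  c=bot.read_camera(["scene","top"][i])
  for q in ["knuckle_upper","knuckle_lower","door_center","gap_upper","gap_lower"]:
    for r in bot.landmark_of(c,q)[:1]: print(q,round(r["confidence"],2),np.round(r["xyz"],4))
C=cloud(s); L=np.stack([(C[...,:2]-[.5216,-.1856])@ex,(C[...,:2]-[.5216,-.1856])@ey,C[...,2]],-1)*1000
x,y,z=np.moveaxis(L,-1,0)
E=np.array([(y[r].min(),y[r].max()) for zz in range(50,215,7) if (r:=(abs(x-125.4)<2.5)&(abs(z-zz)<3)&(y>54)&(y<290)).sum()>5]); print(E.mean(0),np.median(E,0))
save(s,"s5",(155,140,235,240),6)
E
```

```text
side x = 98.71 slope 0.0003 n 1279
face x=125.48 (want side+27) yaw slope 0.0027 tilt 0.0023 n 2372
edges y lo 64.1 hi 250.4  slope lo 0.0059
top z p98 232.0
[ 0.6644 -0.0525  0.2068]
t 13.25 pos [ 0.6644 -0.0525  0.2068] yaw 79.46 tool z [ 0. -0. -1.] F [ 1.07 -0.   -4.93] q [ 0.36  0.55 -0.54  1.58  0.31  1.1  -0.44]
delta m [ 0.0011 -0.     -0.0003] spin -0.04
[ 0.04439996 -0.04416597 -0.04879984]
knuckle_upper 0.97 [ 0.6367 -0.1542  0.1946]
knuckle_lower 0.75 [ 0.6353 -0.1568  0.072 ]
door_center 0.66 [ 0.6615 -0.0476  0.1331]
gap_upper 0.96 [ 0.6357 -0.1561  0.1917]
gap_lower 0.9 [ 0.6407 -0.1555  0.0695]
door_center 0.6 [ 0.6631 -0.0536  0.1326]
[ 64.21057769 249.85819895] [ 64.38806988 250.15959849]
```

View pics/s5.png

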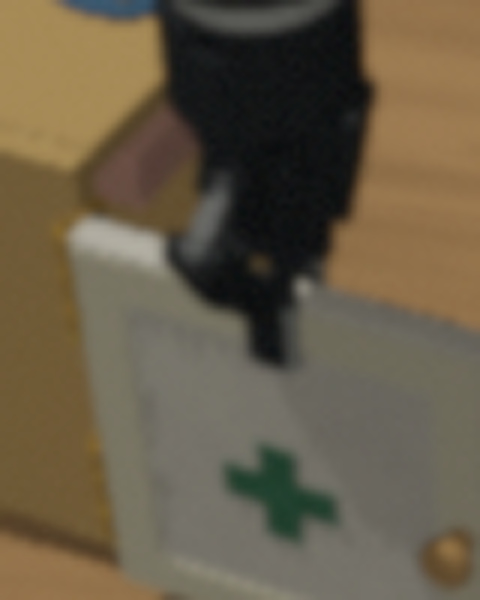

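The close view shows the door's hinge edge up against the cabinet's hinge line, (80,225)–(120,590), with brass slivers along it and no gap or tilt. Position errors are about 1 mm or less and only the door's weight shows on the wrist. I'll nudge by 0.5 mm to centre it, let it settle and hand in.

Call:
{"name": "send_rows", "arguments": {
  "deltas": "0.0005 0.0002 0 0; 0.0005 0.0002 0 0; 0.0005 0.0002 0 0; 0.0005 0.0002 0 0; 0.0005 0.0002 0 0"
}}

```text
t: 14.35
eef_pos: [0.6647, -0.0521, 0.2068]
tool_rot: [0.0, 0.769, 0.639, -0.0]
contact_force: [-0.1, -0.5, -3.9]
gripper_width: 0.176
grasp_force: 68.5
```

Call:
{"name": "send_rows", "arguments": {
  "deltas": "0 0 0 0; 0 0 0 0; 0 0 0 0; 0 0 0 0; 0 0 0 0"
}}

```text
t: 14.85
eef_pos: [0.6647, -0.0521, 0.2068]
tool_rot: [0.0, 0.769, 0.639, 0.0]
contact_force: [0.7, -0.1, -3.7]
gripper_width: 0.176
grasp_force: 68.5
```

```bash
python3 - <<'E'
from h import *
delta([.6646,-.0514,.2071],79.5)
print(bot.hand_in())
E
```

```text
t 14.85 pos [ 0.6647 -0.0521  0.2068] yaw 79.46 tool z [ 0. -0. -1.] F [ 0.68 -0.07 -3.72] q [ 0.36  0.55 -0.54  1.58  0.31  1.1  -0.44]
delta m [ 0.0007 -0.0002 -0.0003] spin -0.04
the job is handed in; nothing more can be done
None
```

I handed the job in at 14.85 s with the gripper holding the door still and upright, wide open at the cabinet; by measurement its knuckles are within about 1 mm of the gap centres, and the wrist feels only its weight (about 4 N), though the hand-in returned no verdict.

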